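# Lay the parts bin down behind the peg rail and load it

## Task

Tip the upright beige parts bin over backwards, away from the robot, so that it lies on its back on the raised deck behind the peg rail with its open side up, then push it along the deck until its far end is flush against the back stop. Then lay the cream ceramic resistor block flat inside it, setting it down gently rather than dropping it. Do not bump the peg rail or its hanging tools, and leave the cassette case and the jar where they are.

Things in the scene. Friction and masses are not known exactly. Their poses are not given: they have to be found in the camera images.
- shelf: Fixed varnished birch shelf on the table. Origin: on the table under the middle of the deck's front edge; x away from the robot, y left along the rail, z up. Base board 18 mm thick, x -220 to 240, y -300 to 300 mm. Raised deck: x 0 to 195, y -135 to 135 mm, top at z 30 mm. The deck's edge at x = 0 is a 12 mm step that blocks the bin's bottom edge.
- back_stop (a point): Middle of the top front edge of the back stop, a batten across the deck, at x 180, z 55 mm of the shelf; it stands 25 mm above the deck. When the bin lies home, its foot (its origin) is 150 mm before this face, at x 30 mm of the shelf.
- rail_mid (a point): Middle of the peg rail, a wooden bar along y, x -28 to -6, z 265 to 290 mm of the shelf, posts at y +-287 mm. Far-side pegs carry (fixed) a crimping tool at y 170, hemostat at y -160, pump at y -215 mm: x 0 to 40, z 100 to 290 mm, none within 130 mm of the middle. A vertical tool pushing the bin hits the rail; one leaning 35 to 45 deg, fingers down and away from the robot, clears it.
- bin: Loose beige plastic parts bin, 50 deep (x), 130 wide (y), 150 mm tall (z), walls 4 mm, 0.35 kg. Origin: centre of its underside; z along its height, x towards its closed back. Stands on the base board, its back 3 to 12 mm before the deck's edge, open front to the robot. Lying on its back, x points down and z away from the robot; the foot then juts 10 to 35 mm over the deck's edge and it slides under a few N.
- bin_band (a point): Point on the front of the bin, 130 mm above its underside, on the flat band that closes the top 34 mm of the open front (z 116 to 150 mm). Push here, level, away from the robot: after 45 to 65 mm the bin has slid to the deck's edge, passed its balance point and falls over onto the deck by itself. With the bin upright this point is 148 mm above the table.
- bin_floor (a point): Point on the inner face of the bin's back, 60 mm from its underside, midway across: with the bin lying down, the middle of its open part, on its inner floor 34 mm above the table. From above it is open 112 mm along (z 4 to 116 mm of the bin) by 122 mm across; the walls rise 46 mm over this floor.
- resistor_c (a point): Centre of the loose cream ceramic resistor block, 80 mm long (x) by 36 mm wide (y) by 36 mm high (z), about 0.22 kg, small steel end plates; lies on the base board on the robot's side of the rail, to the left or right of the bin, the cassette case being on the other side.
- cassette_c (a point): Bystander: centre of the loose beige cassette tape case lying flat, 109 (x) by 70 (y) by 17 mm high.
- jar: Bystander: loose amber glass jar with a steel cap, 56 mm in diameter, 80 mm high, at the far left corner of the base board; origin at the centre of its underside.

How it is judged:
By the outcome, as a careful person would: the job done as asked, in the order asked, and still so for the second after the job is handed in, with the robot touching nothing.
It also fails if it takes over 72 s, if anything falls off the work surface, if the arm or the gripper's body presses on something with over 40 N, if the wrist force passes 120 N, or if a joint passes its speed limit or range.

## Robot

A 6-joint arm with a two-finger parallel gripper is mounted at the origin on the work surface. World frame = base frame: x ahead of the robot, y to its left, z up, the work surface at z = 0. Lengths are in m, angles in rad, forces in N, time in s.
With the tool pointing down it reaches from about 0.375 to 0.975 m from the base axis. Payload 3.8 kg.
Tool frame: the origin (TCP) lies on the centre line of the jaws, within the pads' length; the fingertips stand bot.tip_extent ahead of it and the grasp point (between the pads) is the TCP (bot.tip_extent is the distance from the TCP to the fingertips, in m); z points along the fingers, y is the line along which they close (so a half turn about z gives the same grasp; the last joint's range is limited). The gripper opens to 85 mm and grips with 20 to 120 N. Pads are 22 mm wide; open, the fingers measure 114 mm over their backs; the gripper's body (76 mm by 85 mm) begins 54 mm behind the grasp point. The pads swing forward as they close: fully open they stand 13 mm farther back than shut.
Start: joints at [-1.33, 0.264, 1.604, -0, 1.274, -0.037], TCP at [0.185, -0.649, 0.25] pointing down, gripper open.
Joint ranges: [-2.63, 2.63], [-0.94, 2.18], [0.31, 2.57], [-1.31, 4.45], [0, 2.66], [-2.55, 2.55]. Speed limits (rad/s): [2.57, 2.57, 3.14, 3.14, 3.14, 3.14].

## Interface

Orientations are given as [roll, pitch, yaw] about the fixed x, y, z axes, in that order (R = Rz(yaw) Ry(pitch) Rx(roll)).
In Python, from cell import status, imaging, bot, models gives the robot as it stands.
- The arm moves only by the tool play_rows, never from a script. Its argument "rows" is a list of rows, each a list of 6 numbers: the shift along the world's x, y, z in cm, then the turn, a rotation vector about the world's x, y, z in degrees. In form: [[x, y, z, rx, ry, rz], ...]. A call has exactly 10 rows; each row shifts and turns the commanded pose from where the row before left it; what a row does not reach is not made up. A row lasts 1/10 s, in which the tool goes at most 50 mm and 8.59 degrees, less where a joint would pass 70% of its speed; a pose out of reach is approached as far as the arm can. A call with a gripper value outside its range is refused whole. "claw" is the gripper's target within -1 to 1 (fully open at 1, half-way at 0, shut at -1), set as the call begins (left out, the last holds). The fingers move at their own pace and stop on an object; "squeeze" is the grip in N (left out, the last holds). Time passes only in rows, so rows that do not move let the fingers close, or fill a call up. It gives the time, the measured TCP pose, the force, the opening and the grip force at its end, in the units of the state.
- status.read_state(): the state, without advancing time (a new reading comes with each control period).
- imaging.camera(name): name is "scene" or "side" or "wrist"; returns the picture (480x640x3 uint8, red, green, blue); there is no depth.
- imaging.camera_info(name): a dict with "fx", "fy", "cx", "cy" (pixels), "distortion" ([k1, k2, p1, p2, k3] as OpenCV has them; the pictures are not rectified), "R" (3x3) and "t" (3): a world point X has camera coordinates R X + t. Camera axes: x right, y down, z forward; pixel columns grow to the right and rows downward; lengths in m; the calibration is good to about 2 mm. A picture is of the moment at which its call begins: read the wrist's pose just before it. camera_info takes no time and is no camera call; for the wrist camera it gives the pose at the moment of the call.
- bot.close_job(): hands the job in; it is judged then, once.
Trained networks look in the newest picture that a camera, given by its name, has taken for a name from the list of things; names that differ only in an ending like _2 or _b are one class to them, and where a whole thing is asked for, a point or a joint stands for the part that bears it (a point fixed in the world has none). Each returns a list of dicts, best first, with "score" (0 to 1); they miss things now and then, are a little off and sometimes report something else, mostly with a low value. They report only what shows in the picture. A call takes as long as a camera call.
- models.outline_of(label, camera): "mask" (480x640 bool, what is visible of it) and "centre" ([row, column] in pixels, amid what is visible of it).
The state is a dict: "t": time; "qpos": joint angles; "joint_velocities": joint speeds; "effort": joint torques, N m; "tcp_pos": TCP position; "tcp_rot": TCP orientation; "ft_force": force on the tool from outside, world axes, zero at the start; "ft_torque": the same for the moment, N m; "finger_gap": finger opening in m; "finger_force": force on a finger pad.
Only numpy, scipy, OpenCV 4.12 (cv2) and the standard library are available. Lean on these libraries where they do the work, as an engineer would, in place of code of your own. Each camera call takes 0.05 s, during which the arm holds its last target. There are 200 camera calls.

## Working session

There is one attempt and no reset: what is moved stays moved. The work goes in short steps, Python scripts to look and compute and a tool call to move; the robot and the scene stay as the last step left them, time stands still between calls to the robot, and variables do not carry over. Pictures are saved under pics/ and viewed, at most 10 in all, crops included, and the job is handed in when it is done.

Besides the shell and the picture viewer there is one more tool, called after ">>>" as name(argument=value, ...) on one line, values as JSON. play_rows: Moves the arm, as the interface text tells. Its arguments: {"type":"object","properties":{"rows":{"type":"array","items":{"type":"array","items":{"type":"number"}}},"claw":{"type":"number"},"squeeze":{"type":"number"}},"required":["rows"]}

```bash
ls; mkdir -p pics; python3 - <<'E'
from cell import status, imaging, bot, models
import cv2,numpy as np
s=status.read_state();print({k:np.round(v,4) for k,v in s.items()},bot.tip_extent)
ims=[]
for n in["scene","side"]:
    im=imaging.camera(n);i=imaging.camera_info(n)
    cv2.imwrite(f"pics/{n}0.png",im[:,:,::-1])
    R=np.array(i["R"]);print(n,i["fx"],np.round(-R.T@np.array(i["t"]),3),np.round(R[2],2),i["distortion"])
    for l in["bin","resistor_c","cassette_c","jar","shelf","bin_band"]:
        for o in models.outline_of(l,n)[:2]: 
            m=o["mask"];r,c=np.nonzero(m);print(l,round(o["score"],2),np.round(o["centre"]),m.sum(),r.min(),r.max(),c.min(),c.max())
E
```

```text
pics
{'t': np.float64(0.0), 'qpos': array([-1.3299,  0.2648,  1.6054,  0.    ,  1.2737, -0.0369]), 'joint_velocities': array([-0.001 , -0.0001,  0.0012,  0.0002, -0.001 ,  0.0002]), 'effort': array([-1.50000e-03, -5.15108e+01, -3.67319e+01, -1.00000e-04,
        1.30000e-02,  0.00000e+00]), 'tcp_pos': array([ 0.1849, -0.6484,  0.2489]), 'tcp_rot': array([-3.1393e+00, -1.0000e-04,  2.7780e-01]), 'ft_force': array([ 0.1207,  0.2706, -0.5861]), 'ft_torque': array([ 0.0267, -0.0108, -0.0654]), 'finger_force': np.float64(0.0), 'finger_gap': np.float64(0.0853)} 0.019
scene 570.3073184987566 [1.146 0.203 0.96 ] [-0.56 -0.18 -0.81] [-0.04854374  0.          0.          0.          0.        ]
bin 0.63 [229. 292.] 4842 185 269 254 329
resistor_c 0.66 [236. 405.] 677 215 254 390 416
cassette_c 0.68 [190. 235.] 1433 167 213 209 260
cassette_c 0.19 [286. 291.] 61475 117 433 98 473
jar 0.73 [365. 386.] 1342 342 389 369 405
jar 0.69 [233. 404.] 671 214 254 391 416
shelf 0.57 [285. 292.] 61078 118 433 98 474
bin_band 0.71 [228. 292.] 4874 185 269 253 329
side 545.2045371099422 [0.088 0.684 0.655] [ 0.56 -0.67 -0.49] [-0.05933871  0.          0.          0.          0.        ]
bin 0.75 [271. 383.] 5213 219 323 351 417
resistor_c 0.69 [379. 364.] 1489 351 399 340 388
cassette_c 0.95 [278. 474.] 1346 261 299 443 505
cassette_c 0.36 [316. 346.] 47397 128 462 166 534
jar 0.71 [303. 217.] 1432 279 329 201 234
shelf 0.89 [318. 343.] 46654 129 462 166 534
bin_band 0.81 [267. 384.] 5183 219 323 351 417
```

```bash
python3 -c "
import cv2,numpy as np
a=cv2.imread('pics/scene0.png');cv2.imwrite('pics/s0.png',a)"
```

```text
(no output)
```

View pics/scene0.png

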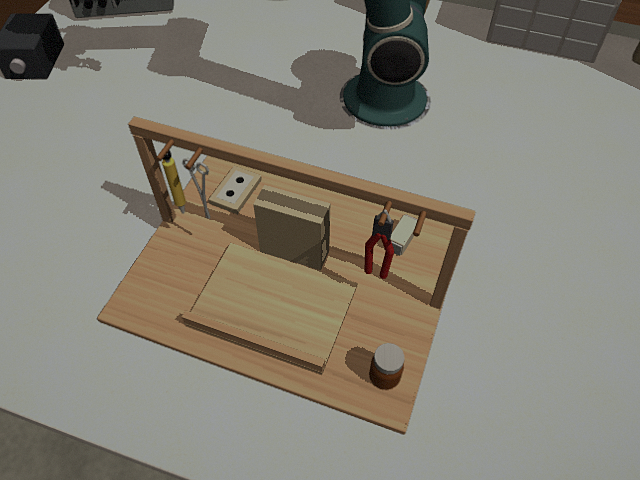

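View pics/side0.png

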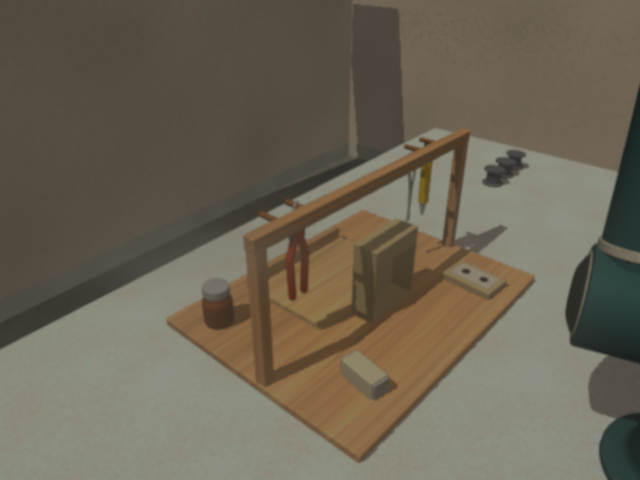

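The scene view looks back at the robot: bin at (292,229), deck in front of it, cassette (235,190), resistor (405,236) partly behind the crimping tool, jar (387,365). The side view shows bin (383,271) and resistor (364,375) unobstructed.

```bash
cat > h.py <<'E'
from cell import status, imaging, bot, models
import cv2,numpy as np
from scipy.optimize import minimize,least_squares
def proj(P,i):
    R=np.array(i["R"]);t=np.array(i["t"])
    K=np.array([[i["fx"],0,i["cx"]],[0,i["fy"],i["cy"]],[0,0,1.]])
    return cv2.projectPoints(np.asarray(P,float).reshape(-1,1,3),cv2.Rodrigues(R)[0],t,K,np.array(i["distortion"]))[0][:,0]
def se2(p,L):
    c,s=np.cos(p[2]),np.sin(p[2]);L=np.atleast_2d(L)
    return np.c_[p[0]+c*L[:,0]-s*L[:,1],p[1]+s*L[:,0]+c*L[:,1],L[:,2]]
def box(x0,x1,y0,y1,z0,z1): return np.array([[x,y,z] for x in(x0,x1) for y in(y0,y1) for z in(z0,z1)])/1000
def fitbox(L,masks,infos,p0,opt3=True):
    def cost(p):
        e=0
        for m,i in zip(masks,infos):
            h=cv2.convexHull(proj(se2(p,L),i).astype(np.float32))
            im=np.zeros((480,640),np.uint8);cv2.fillConvexPoly(im,np.round(h*16).astype(np.int32),1,cv2.LINE_8,4)
            e+=1-(im.astype(bool)&m).sum()/(im.astype(bool)|m).sum()
        return e
    best=None
    p=np.array(p0,float)
    for d in(.02,.008,.003):
        S=np.vstack([p]+[p+v for v in np.diag([d,d,d*10])])
        r=minimize(cost,p,method="Nelder-Mead",options=dict(initial_simplex=S,xatol=1e-4,fatol=1e-4));p=r.x
    return p,r.fun
def mask(l,c):
    o=models.outline_of(l,c);return o[0]["mask"],o[0]["score"]
E
cat > fit0.py <<'E'
from h import *
I={n:imaging.camera_info(n) for n in("scene","side")}
for n in I: imaging.camera(n)
cl=[("scene",(240,-300,18),(98,318)),("scene",(240,300,18),(406,431)),("scene",(0,135,30),(356,285)),("scene",(0,-135,30),(229,246)),("scene",(-28,300,290),(474,209)),("scene",(-28,-300,290),(134,118)),
("side",(240,300,18),(168,321)),("side",(-220,-300,18),(534,276)),("side",(0,135,30),(319,322)),("side",(-220,300,18),(360,458))]
def res(p): return np.concatenate([proj(se2(p,np.array(l)/1000.),I[n])[0]-uv for n,l,uv in cl])
r=least_squares(res,[.62,0,0],loss="soft_l1");S=r.x
print("shelf",S.round(4));print(res(S).reshape(-1,2).round(1).tolist())
def loc(p):
    c,s=np.cos(S[2]),np.sin(S[2]);d=p[:2]-S[:2];return np.round([1000*(c*d[0]+s*d[1]),1000*(-s*d[0]+c*d[1]),np.degrees(p[2]-S[2])],1)
for l,L,g,cs in[("bin",box(-25,25,-65,65,18,168),(-35,0),("scene","side")),("resistor_c",box(-40,40,-18,18,18,54),(-120,150),("side",)),("cassette_c",box(-54.5,54.5,-35,35,18,35),(-120,-150),("scene","side"))]:
    ms=[mask(l,c)[0] for c in cs]
    p0=[*se2(S,np.array([[g[0],g[1],0]])/1000.)[0,:2],S[2]]
    p,f=fitbox(L,ms,[I[c] for c in cs],p0);print(l,p.round(4),"cost",round(f,3),"shelf-local",loc(p))
E
python3 fit0.py
```

```text
shelf [ 0.5696 -0.0428 -0.0356]
[[-2.6, 0.7], [0.3, 1.0], [1.3, -2.4], [0.8, -3.4], [1.8, 0.8], [-1.1, -2.0], [-3.0, -2.7], [1.0, -1.8], [0.8, 3.6], [0.3, -1.5]]
bin [ 0.5365 -0.05   -0.0086] cost 1.024 shelf-local [-32.8  -8.4   1.5]
resistor_c [ 0.443   0.1457 -0.3153] cost 0.123 shelf-local [-133.2  183.8  -16. ]
cassette_c [ 0.4278 -0.2264 -0.103 ] cost 0.102 shelf-local [-135.2 -188.6   -3.9]
```

```bash
python3 - <<'E'
from h import *
I={n:imaging.camera_info(n) for n in("scene","side")}
S=[.5696,-.0428,-.0356]
M={}
for n in I:
    imaging.camera(n)
    for o in models.outline_of("bin",n)[:2]:
        print(n,o["score"],o["mask"].sum(),o["centre"])
        if n not in M: M[n]=o["mask"]
for cs in(("scene",),("side",),("scene","side")):
    p,f=fitbox(box(-25,25,-65,65,18,168),[M[c] for c in cs],[I[c] for c in cs],[.537,-.045,-.03]);print(cs,p.round(4),round(f,3))
    M2=[M[c] for c in cs]
E
```

```text
scene 0.71 4825 [228.5, 289.6]
side 0.55 5073 [271.8, 383.3]
('scene',) [ 0.535  -0.0512 -0.051 ] 0.04
('side',) [ 0.5374 -0.0519 -0.0091] 0.026
('scene', 'side') [ 0.5361 -0.0499 -0.0243] 0.08
```

>>> play_rows(rows=[[2,4.5,0,0,0,-1.8],[2,4.5,0,0,0,-1.8],[2,4.5,0,0,0,-1.8],[2,4.5,0,0,0,-1.8],[2,4.5,0,0,0,-1.8],[2,4.5,0,0,0,-1.8],[2,4.5,0,0,0,-1.8],[2,4.5,0,0,0,-1.8],[2,4.5,0,0,0,-1.8],[2,4.5,0,0,0,-1.8]], claw=-1)

```text
t: 2.25
tcp_pos: [0.3855, -0.1974, 0.2507]
tcp_rot: [3.141, -0.001, -0.038]
ft_force: [0.8, -0.0, 0.1]
finger_gap: -0.0
finger_force: 0.0
```

```bash
cat > st.py <<'E'
from h import *
s=status.read_state();print(round(s["t"],2),"q",s["qpos"].round(3) if hasattr(s["qpos"],"round") else np.round(s["qpos"],3),np.round(s["tcp_pos"],4),np.round(s["tcp_rot"],3),"F",np.round(s["ft_force"],1),s["finger_gap"],s["finger_force"])
E
python3 st.py
```

```text
2.25 q [-0.531 -0.211  2.09   0.     1.261  1.078] [ 0.3855 -0.1974  0.2507] [ 3.141e+00 -1.000e-03 -3.800e-02] F [ 0.8 -0.   0.1] -1.2921479870818102e-07 0.0
```

>>> play_rows(rows=[[0.4,1.5,0.5,-0.16,-4.5,0],[0.4,1.5,0.5,-0.16,-4.5,0],[0.4,1.5,0.5,-0.16,-4.5,0],[0.4,1.5,0.5,-0.16,-4.5,0],[0.4,1.5,0.5,-0.16,-4.5,0],[0.4,1.5,0.5,-0.16,-4.5,0],[0.4,1.5,0.5,-0.16,-4.5,0],[0.4,1.5,0.5,-0.16,-4.5,0],[0.4,1.5,0.5,-0.16,-4.5,0],[0.4,1.5,0.5,-0.16,-4.5,0]])

```text
t: 3.25
tcp_pos: [0.425, -0.0488, 0.301]
tcp_rot: [-3.141, -0.79, -0.037]
ft_force: [0.6, 1.1, -0.1]
finger_gap: -0.0003
finger_force: 0.0
```

```bash
python3 st.py
```

```text
3.25 q [-0.335 -0.798  2.503  0.331  0.697  1.1  ] [ 0.425  -0.0488  0.301 ] [-3.141 -0.79  -0.037] F [ 0.6  1.1 -0.1] -0.0002954023813276609 0.0
```

>>> play_rows(rows=[[0.4,0,-1.4,0,0,0],[0.4,0,-1.4,0,0,0],[0.4,0,-1.4,0,0,0],[0.4,0,-1.4,0,0,0],[0.4,0,-1.4,0,0,0],[0.4,0,-1.4,0,0,0],[0.4,0,-1.4,0,0,0],[0.4,0,-1.4,0,0,0],[0.4,0,-1.4,0,0,0],[0.4,-0.1,-1.4,0,0,0]])

```text
t: 4.25
tcp_pos: [0.4852, -0.0537, 0.1762]
tcp_rot: [-3.139, -0.763, -0.036]
ft_force: [0.9, -0.0, -0.2]
finger_gap: -0.0
finger_force: 0.0
```

```bash
python3 st.py; python3 - <<'E'
from h import *
cv2.imwrite("pics/side1.png",imaging.camera("side")[130:350,220:500,::-1].repeat(2,0).repeat(2,1))
E
```

```text
4.25 q [-0.274 -0.441  2.57   0.572  0.311  0.848] [ 0.4852 -0.0537  0.1762] [-3.139 -0.763 -0.036] F [ 0.9 -0.  -0.2] -2.4620054164445425e-05 0.0
```

View pics/side1.png

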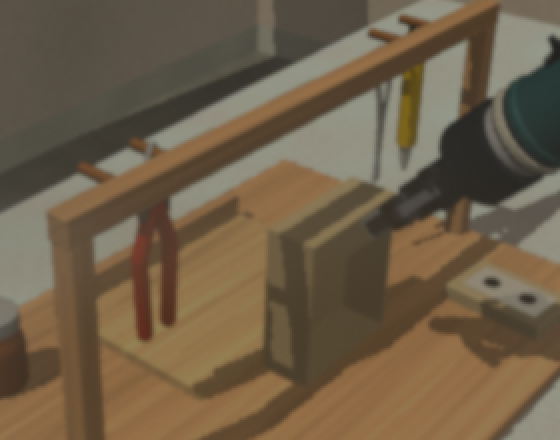

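>>> play_rows(rows=[[-0.2,0,0,0.03,1.3,0],[-0.2,0,0,0.03,1.3,0],[0,0.1,0,0.03,1.3,0],[0,0.1,0,0.03,1.3,0],[0,0.1,-0.3,0,0,0],[0,0,-0.3,0,0,0],[0,0,-0.3,0,0,0],[0,0,-0.3,0,0,0],[0,0,-0.3,0,0,0],[0,0,-0.2,0,0,0]])

```text
t: 5.3
tcp_pos: [0.4805, -0.0508, 0.1586]
tcp_rot: [-3.139, -0.671, -0.036]
ft_force: [-0.4, 0.5, 0.2]
finger_gap: -0.0004
finger_force: 0.0
```

```bash
python3 st.py
```

```text
5.3 q [-0.248 -0.393  2.538  0.385  0.361  1.042] [ 0.4805 -0.0508  0.1586] [-3.139 -0.671 -0.036] F [-0.4  0.5  0.2] -0.00036778377425170257 0.0
```

>>> play_rows(rows=[[0.4,0,0,0,-0.6,0],[0.4,0,0,0,-0.6,0],[0.4,0,0,0,-0.6,0],[0.4,0,0,0,-0.6,0],[0.4,0,0,0,-0.6,0],[0.4,0,0,0,-0.6,0],[0.4,0,0,0,-0.6,0],[0.4,0,0,0,-0.6,0],[0.4,0,0,0,0,0],[0.4,0,0,0,0,0]])

```text
t: 6.3
tcp_pos: [0.5212, -0.0508, 0.1593]
tcp_rot: [-3.136, -0.756, -0.039]
ft_force: [0.0, 0.7, 0.2]
finger_gap: 0.0001
finger_force: 0.0
```

```bash
python3 st.py; python3 - <<'E'
from h import *
cv2.imwrite("pics/side2.png",imaging.camera("side")[130:350,220:500,::-1].repeat(2,0).repeat(2,1))
E
```

```text
6.3 q [-0.231 -0.304  2.52   0.66   0.226  0.782] [ 0.5212 -0.0508  0.1593] [-3.136 -0.756 -0.039] F [0.  0.7 0.2] 7.120580300730733e-05 0.019533676668288535
```

View pics/side2.png

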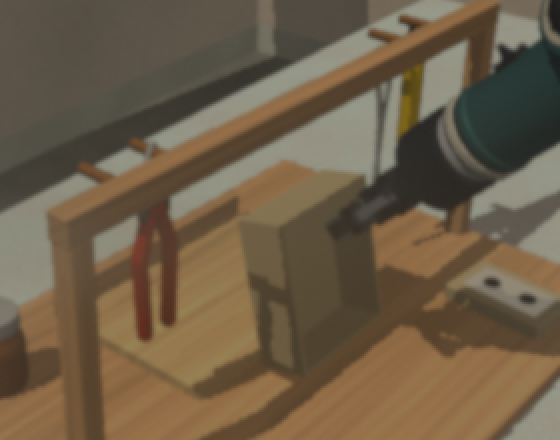

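>>> play_rows(rows=[[0.4,0,0,0,-0.3,0],[0.4,0,0,0,-0.3,0],[0.4,0,0,0,-0.3,0],[0.3,0,0,0,-0.3,0],[0.3,0,0,0,-0.3,0],[0.3,0,0,0,-0.3,0],[0.3,0,0,0,0,0],[0.2,0,0,0,0,0],[0,0,0,0,0,0],[0,0,0,0,0,0]])

```text
t: 7.35
tcp_pos: [0.5469, -0.0507, 0.1593]
tcp_rot: [-3.134, -0.787, -0.039]
ft_force: [-0.0, 0.3, -0.3]
finger_gap: 0.0
finger_force: 0.0
```

```bash
python3 st.py; python3 - <<'E'
from h import *
cv2.imwrite("pics/side3.png",imaging.camera("side")[130:350,220:500,::-1].repeat(2,0).repeat(2,1))
E
```

```text
7.35 q [-0.218 -0.242  2.494  0.878  0.174  0.573] [ 0.5469 -0.0507  0.1593] [-3.134 -0.787 -0.039] F [-0.   0.3 -0.3] 4.823432137385897e-05 0.0
```

View pics/side3.png

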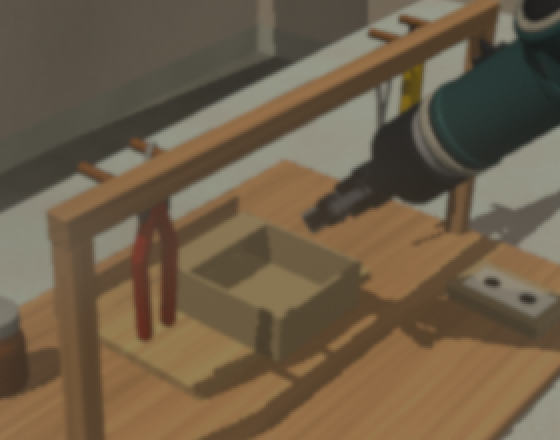

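>>> play_rows(rows=[[-1.2,0,0,0,1.2,0],[-1.2,0,0,0,1.2,0],[-1.2,0,0,0,1.2,0],[-1.2,0,-0.2,0,1.2,0],[-0.4,0,-1.2,0,0,0],[0,0,-1.8,0,0,0],[0,0,-1.8,0,0,0],[0,0,-1.8,0,0,0],[0,0,-1.8,0,0,0],[0,0,-1.4,0,0,0]])

```text
t: 8.4
tcp_pos: [0.5061, -0.0515, 0.0724]
tcp_rot: [-3.134, -0.695, -0.036]
ft_force: [-0.2, -0.1, -0.4]
finger_gap: 0.0001
finger_force: 0.0
```

```bash
python3 st.py; cat > fitl.py <<'E'
from h import *
I={n:imaging.camera_info(n) for n in("scene","side")}
S=[.5696,-.0428,-.0356];M={}
for n in I:
    im=imaging.camera(n);cv2.imwrite(f"pics/{n}_l.png",im[:,:,::-1])
    o=models.outline_of("bin",n)[0];M[n]=o["mask"];print(n,round(o["score"],2),o["mask"].sum())
for cs in(("scene",),("side",),("scene","side")):
    p,f=fitbox(box(0,150,-65,65,30,80),[M[c] for c in cs],[I[c] for c in cs],[.55,-.05,-.03])
    c,s=np.cos(S[2]),np.sin(S[2]);d=p[:2]-S[:2];print(cs,p.round(4),round(f,3),"local",np.round([1000*(c*d[0]+s*d[1]),1000*(-s*d[0]+c*d[1]),np.degrees(p[2]-S[2])],1))
E
python3 fitl.py
```

```text
8.4 q [-0.239 -0.126  2.57   1.47   0.137 -0.055] [ 0.5061 -0.0515  0.0724] [-3.134 -0.695 -0.036] F [-0.2 -0.1 -0.4] 6.46952871805091e-05 0.0
scene 0.6 6047
side 0.69 4509
('scene',) [ 0.5413 -0.0491 -0.0568] 0.024 local [-28.1  -7.3  -1.2]
('side',) [ 0.5433 -0.0522 -0.0359] 0.084 local [-25.9 -10.3  -0. ]
('scene', 'side') [ 0.5421 -0.0517 -0.0304] 0.114 local [-27.2  -9.9   0.3]
```

>>> play_rows(rows=[[0.6,0,-0.3,0,0,0],[0.6,0,-0.3,0,0,0],[0.6,-0.1,-0.3,0,0,0],[0.6,0,0,0,0,0],[0.6,0,0,0,0,0],[0.6,0,0,0,0,0],[0.6,-0.1,0,0,0,0],[0.6,0,0,0,0,0],[0.6,0,0,0,0,0],[0.5,0,0,0,0,0]])

```text
t: 9.6
tcp_pos: [0.5658, -0.0534, 0.0642]
tcp_rot: [-3.134, -0.696, -0.036]
ft_force: [-2.9, 1.3, 1.3]
finger_gap: -0.0001
finger_force: 1.2
```

```bash
python3 st.py; python3 fitl.py
```

```text
9.6 q [-0.205  0.02   2.459  1.783  0.118 -0.344] [ 0.5658 -0.0534  0.0642] [-3.134 -0.696 -0.036] F [-2.9  1.3  1.3] -0.00014956025475737906 1.2195549602620304
scene 0.94 6413
side 0.75 3766
('scene',) [ 0.5846 -0.0529 -0.0244] 0.017 local [15.3 -9.6  0.6]
('side',) [ 0.5868 -0.0506 -0.0353] 0.201 local [17.4 -7.1  0. ]
('scene', 'side') [ 0.5852 -0.0509 -0.0415] 0.227 local [15.8 -7.5 -0.3]
```

>>> play_rows(rows=[[0.2,0,0,0,0,0],[0.2,0,0,0,0,0],[0.2,0,0,0,0,0],[0.2,0,0,0,0,0],[0.1,0,0,0,0,0],[0.1,0,0,0,0,0],[0.1,0,0,0,0,0],[0.1,0,0,0,0,0],[0.1,0,0,0,0,0],[0,0,0,0,0,0]])

```text
t: 10.8
tcp_pos: [0.5783, -0.0534, 0.0641]
tcp_rot: [-3.134, -0.696, -0.036]
ft_force: [-0.3, -0.2, -0.1]
finger_gap: -0.0001
finger_force: 0.4
```

>>> play_rows(rows=[[0.1,0,0,0,0,0],[0.1,0,0,0,0,0],[0.1,0,0,0,0,0],[0.05,0,0,0,0,0],[0,0,0,0,0,0],[0,0,0,0,0,0],[0,0,0,0,0,0],[0,0,0,0,0,0],[0,0,0,0,0,0],[0,0,0,0,0,0]])

```text
t: 11.8
tcp_pos: [0.5801, -0.0532, 0.0634]
tcp_rot: [-3.134, -0.694, -0.036]
ft_force: [-13.6, 0.2, 8.4]
finger_gap: -0.0002
finger_force: 7.0
```

```bash
python3 st.py; python3 fitl.py
```

```text
11.8 q [-0.196  0.049  2.43   1.787  0.112 -0.341] [ 0.5801 -0.0532  0.0634] [-3.134 -0.694 -0.036] F [-13.6   0.2   8.4] -0.00017474517710845566 6.951819509267807
scene 0.64 6198
side 0.57 3395
('scene',) [ 0.5925 -0.0522 -0.0417] 0.06 local [23.3 -8.6 -0.4]
('side',) [ 0.6002 -0.054  -0.0197] 0.261 local [ 31.  -10.2   0.9]
('scene', 'side') [ 0.5972 -0.0525 -0.0384] 0.333 local [28.  -8.7 -0.2]
```

>>> play_rows(rows=[[-0.6,0,0,0,0,0],[-1.0,0,0,0,0,0],[-1.2,0,0.2,0,0,0],[-1.2,0,1,0,0.5,0],[-0.8,0,1.8,0,1,0],[-0.4,0,2.2,0,1.5,0],[0,0,2.2,0,2,0],[-0.5,0,1.8,0,2,0],[-1.0,0,1.5,0,2,0],[-1.0,0.5,1.2,0,2,0]])

```text
t: 13.0
tcp_pos: [0.5223, -0.0396, 0.1407]
tcp_rot: [-3.112, -0.575, -0.031]
ft_force: [-0.1, -0.5, -0.2]
finger_gap: -0.0001
finger_force: 0.0
```

```bash
python3 st.py; cat > kin.py <<'E'
from h import *
from scipy.spatial.transform import Rotation as Ro
def fk(q,k):
    h,a,lat,L2,e,L3,D,c6=k;R=Ro.from_euler
    pts=[np.array([0,0,h])]
    r=R("z",q[0]);p=pts[0]+r.apply([a,0,0]);r=r*R("y",q[1]);p=p+r.apply([0,0,L2]);pts.append(p)
    r=r*R("y",q[2]);p=p+r.apply([e,lat,L3]);pts.append(p)
    r=r*R("z",q[3])*R("y",q[4]);p=p+r.apply([0,0,D]);pts.append(p)
    return pts,r*R("z",q[5]+c6)
data=[([-1.3299,.2648,1.6054,0,1.2737,-.0369],[.1849,-.6484,.2489]),([-.531,-.211,2.09,0,1.261,1.078],[.3855,-.1974,.2507]),([-.335,-.798,2.503,.331,.697,1.1],[.425,-.0488,.301]),([-.274,-.441,2.57,.572,.311,.848],[.4852,-.0537,.1762]),([-.248,-.393,2.538,.385,.361,1.042],[.4805,-.0508,.1586]),([-.231,-.304,2.52,.66,.226,.782],[.5212,-.0508,.1593]),([-.239,-.126,2.57,1.47,.137,-.055],[.5061,-.0515,.0724]),([-.196,.049,2.43,1.787,.112,-.341],[.5801,-.0532,.0634])]
def kfit():
    f=lambda k:np.concatenate([fk(q,k)[0][-1]-p for q,p in data])
    r=least_squares(f,[.3,0,.02,.5,0,.45,.3,0]);return r.x,f(r.x)
if __name__=="__main__":
    k,e=kfit();print(k.round(4),"maxres",abs(e).max().round(4))
    # IK for tool lean at placing pose
    for th in(0,15,25,35):
      for x,z in((.659,.06),(.659,.15)):
        def g(v):
            pts,r=fk([*v,0],k);return np.r_[(pts[-1]-[x,-.055,z])*10,r.apply([0,0,1])-[np.sin(np.radians(th)),0,-np.cos(np.radians(th))]]
        s=least_squares(g,[-.1,.4,1.6,0,1.]);print(th,z,s.cost.round(6),s.x.round(3),[p.round(3).tolist() for p in fk([*s.x,0],k)[0]])
E
python3 kin.py
```

```text
13.0 q [-0.199 -0.219  2.421  0.318  0.393  1.134] [ 0.5223 -0.0396  0.1407] [-3.112 -0.575 -0.031] F [-0.1 -0.5 -0.2] -7.840343481901054e-05 0.0
[ 2.522e-01 -5.000e-04  2.500e-02  5.121e-01  1.500e-03  5.667e-01
  3.289e-01  0.000e+00] maxres 0.0003
0 0.06 0.0 [-0.121  0.408  1.789  0.     0.944] [[0.0, 0.0, 0.252], [0.201, -0.024, 0.722], [0.659, -0.055, 0.389], [0.659, -0.055, 0.06]]
0 0.15 0.0 [-0.121  0.314  1.732  0.     1.096] [[0.0, 0.0, 0.252], [0.156, -0.019, 0.739], [0.659, -0.055, 0.479], [0.659, -0.055, 0.15]]
15 0.06 0.0 [-0.139  0.285  1.986  0.062  0.613] [[0.0, 0.0, 0.252], [0.142, -0.02, 0.744], [0.574, -0.055, 0.378], [0.659, -0.055, 0.06]]
15 0.15 0.0 [-0.139  0.174  1.928  0.051  0.78 ] [[0.0, 0.0, 0.252], [0.088, -0.012, 0.757], [0.574, -0.055, 0.468], [0.659, -0.055, 0.15]]
25 0.06 0.0 [-0.153  0.226  2.109  0.175  0.38 ] [[0.0, 0.0, 0.252], [0.113, -0.017, 0.751], [0.52, -0.055, 0.358], [0.659, -0.055, 0.06]]
25 0.15 0.0 [-0.153  0.099  2.055  0.122  0.558] [[0.0, 0.0, 0.252], [0.05, -0.008, 0.762], [0.52, -0.055, 0.448], [0.659, -0.055, 0.15]]
35 0.06 0.0 [-0.169  0.194  2.223  0.679  0.154] [[0.0, 0.0, 0.252], [0.097, -0.017, 0.755], [0.47, -0.055, 0.329], [0.659, -0.055, 0.06]]
35 0.15 0.0 [-0.169  0.046  2.176  0.302  0.33 ] [[0.0, 0.0, 0.252], [0.023, -0.004, 0.764], [0.47, -0.055, 0.419], [0.659, -0.055, 0.15]]
```

>>> play_rows(rows=[[-2.4,0,1.5,0,1.5,0],[-2.4,0,1.5,0,2,0],[-2.4,0.5,1,0,2.5,0],[-0.3,2.5,0.5,0,4.5,0],[0,2.5,0.5,0,4.5,-1.8],[0,2.5,0.5,0,4.5,-2.9],[0,2.5,0.5,0,4.5,-2.9],[0,2.5,0.5,0,4.5,-2.9],[0,2.5,0.5,0,4.5,-2.9],[0,2.5,0.5,0,0,-2.9]], claw=1)

```text
t: 14.0
tcp_pos: [0.449, 0.1423, 0.2152]
tcp_rot: [3.113, -0.004, -0.307]
ft_force: [0.2, 0.2, -0.7]
finger_gap: 0.0855
finger_force: 0.0
```

```bash
python3 st.py; python3 - <<'E'
from h import *
I={n:imaging.camera_info(n) for n in("scene","side","wrist")}
M={}
for n in("scene","side","wrist"):
    im=imaging.camera(n);cv2.imwrite(f"pics/{n}_r.png",im[:,:,::-1])
    for o in models.outline_of("resistor_c",n)[:2]:
        r,c=np.nonzero(o["mask"]);print(n,round(o["score"],2),o["mask"].sum(),r.min(),r.max(),c.min(),c.max());M.setdefault(n,o["mask"])
for cs in(("side",),("wrist",),("side","wrist")):
    if all(c in M for c in cs):
        p,f=fitbox(box(-40,40,-18,18,18,54),[M[c] for c in cs],[I[c] for c in cs],[.443,.146,-.3]);print(cs,p.round(4),round(f,3))
E
```

```text
14.0 q [ 0.272 -0.093  2.057 -0.028  1.191  2.161] [0.449  0.1423 0.2152] [ 3.113 -0.004 -0.307] F [ 0.2  0.2 -0.7] 0.08553652557996345 0.0
scene 0.95 627 215 254 391 415
side 0.55 1561 350 399 340 388
wrist 0.69 4218 177 277 280 329
wrist 0.43 142913 0 328 0 639
('side',) [ 0.441   0.1469 -0.2932] 0.096
('wrist',) [ 0.439   0.1481 -0.2158] 0.102
('side', 'wrist') [ 0.4398  0.1479 -0.2565] 0.202
```

View pics/wrist_r.png

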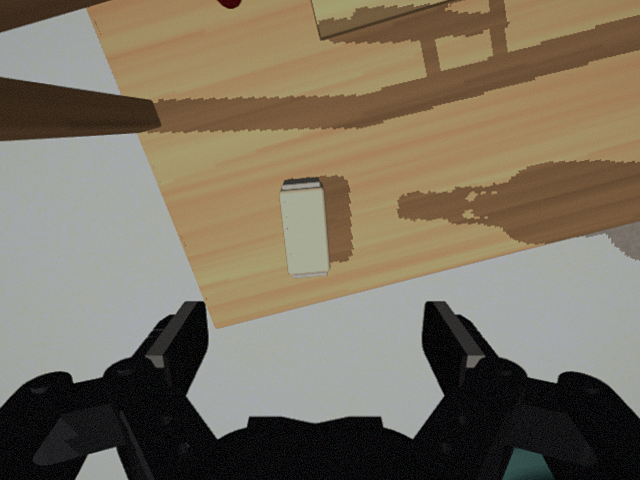

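```bash
python3 - <<'E'
from h import *
i=imaging.camera_info("wrist")
uv=np.array([[280,190],[321,188],[329,272],[289,275.]])
K=np.array([[i["fx"],0,i["cx"]],[0,i["fy"],i["cy"]],[0,0,1]]);R=np.array(i["R"]);t=np.array(i["t"])
n=cv2.undistortPoints(uv.reshape(-1,1,2),K,np.array(i["distortion"]))[:,0]
d=np.c_[n,np.ones(4)]@R;C=-R.T@t
P=C+d*((.054-C[2])/d[:,2])[:,None]
print(C.round(3),P.round(4),P.mean(0).round(4))
a=P[0]-P[3];b=P[1]-P[2];w=P[0]-P[1];w2=P[3]-P[2]
for v in(a,b):print(np.arctan2(v[1],v[0]).round(3),np.linalg.norm(v).round(4))
for v in(w,w2):print((np.arctan2(v[1],v[0])-np.pi/2).round(3),np.linalg.norm(v).round(4))
E
```

```text
[0.52  0.121 0.337] [[0.4777 0.1533 0.054 ]
 [0.4695 0.1226 0.054 ]
 [0.4004 0.137  0.054 ]
 [0.4082 0.1694 0.054 ]] [0.439  0.1456 0.054 ]
-0.228 0.0713
-0.205 0.0706
-0.261 0.0317
-0.237 0.0333
```

>>> play_rows(rows=[[-0.4,0.2,-2,0.5,-0.15,1.7],[-0.3,0.2,-2,0.5,-0.15,1.7],[-0.3,0.1,-2,0.5,-0.15,1.6],[0,0,-2,0,0,0],[0,0,-2,0,0,0],[0,0,-2,0,0,0],[0,0,-2,0,0,0],[0,0,-1.5,0,0,0],[0,0,-1.0,0,0,0],[0,0,-0.8,0,0,0]])

```text
t: 15.3
tcp_pos: [0.4374, 0.1453, 0.041]
tcp_rot: [3.141, -0.005, -0.218]
ft_force: [0.3, -0.4, -0.2]
finger_gap: 0.0853
finger_force: 0.0
```

```bash
python3 st.py; python3 - <<'E'
from h import *
cv2.imwrite("pics/wr2.png",imaging.camera("wrist")[:,:,::-1])
E
```

```text
15.3 q [ 0.269  0.098  2.234 -0.005  0.805  2.061] [0.4374 0.1453 0.041 ] [ 3.141 -0.005 -0.218] F [ 0.3 -0.4 -0.2] 0.0852914782044198 0.0
```

View pics/wr2.png

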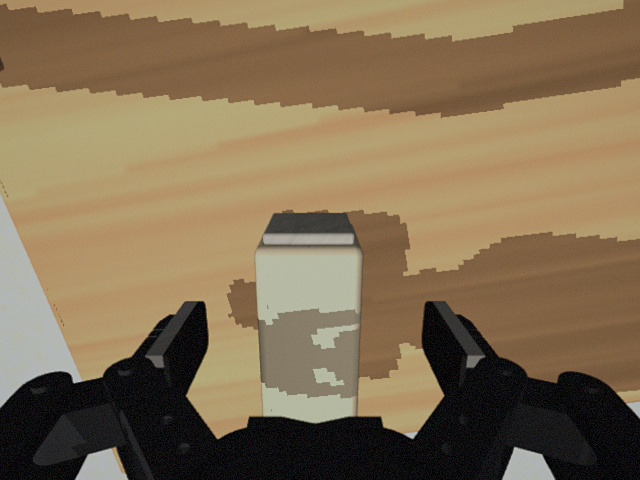

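The block is centred between the fingers and aligned with them. I'll close on it.

>>> play_rows(rows=[[0,0,0,0,0,0],[0,0,0,0,0,0],[0,0,0,0,0,0],[0,0,0,0,0,0],[0,0,0,0,0,0],[0,0,0,0,0,0],[0,0,0,0,0,0],[0,0,0.2,0,0,0],[0,0,0.5,0,0,0],[0,0,1,0,0,0]], claw=-1, squeeze=50)

```text
t: 16.35
tcp_pos: [0.4362, 0.1457, 0.0578]
tcp_rot: [3.139, -0.003, -0.218]
ft_force: [-0.5, 0.0, -2.4]
finger_gap: 0.0354
finger_force: 50.9
```

>>> play_rows(rows=[[0,0,3.2,0,0,0],[0,0,3.2,0,0,0],[0,0,3.2,0,0,0],[0,0,3.2,0,0,0],[0,-2,3.2,0,0,1.5],[0,-3,3.2,0,0,1.8],[0,-3.5,3.2,0,0,1.8],[0,-3.5,3.2,0,0,1.8],[0,-3.5,3.2,0,0,1.8],[0,-2.5,3.2,0,0,1.7]])

```text
t: 17.35
tcp_pos: [0.4368, -0.0356, 0.3803]
tcp_rot: [3.14, -0.006, -0.036]
ft_force: [1.2, -0.9, -2.3]
finger_gap: 0.0352
finger_force: 51.0
```

```bash
python3 st.py; python3 fitl.py
```

```text
17.35 q [-1.380e-01 -2.550e-01  1.891e+00 -1.000e-03  1.500e+00  1.469e+00] [ 0.4368 -0.0356  0.3803] [ 3.14  -0.006 -0.036] F [ 1.2 -0.9 -2.3] 0.03516938172904154 51.00032329559326
scene 0.65 6082
side 0.71 3737
('scene',) [ 0.5896 -0.0537 -0.023 ] 0.075 local [ 20.4 -10.1   0.7]
('side',) [ 0.6002 -0.0519 -0.045 ] 0.188 local [30.9 -8.  -0.5]
('scene', 'side') [ 0.5975 -0.0531 -0.0283] 0.282 local [28.2 -9.3  0.4]
```

```bash
python3 - <<'E'
from h import *
im=cv2.imread("pics/scene_l.png");i=imaging.camera_info("scene")
a=cv2.resize(im[200:390,160:400],None,fx=3,fy=3,interpolation=cv2.INTER_CUBIC);cv2.imwrite("pics/scl.png",a)
S=[.5696,-.0428,-.0356]
print(proj(se2(S,np.array([[180,-135,55],[180,135,55],[180,-74,30],[180,-74,80],[180,56,80],[30,-74,80],[30,56,80]])/1000),i).round(0).tolist())
E
```

```text
[[185.0, 310.0], [325.0, 359.0], [217.0, 327.0], [213.0, 314.0], [282.0, 338.0], [249.0, 248.0], [313.0, 269.0]]
```

View pics/scl.png

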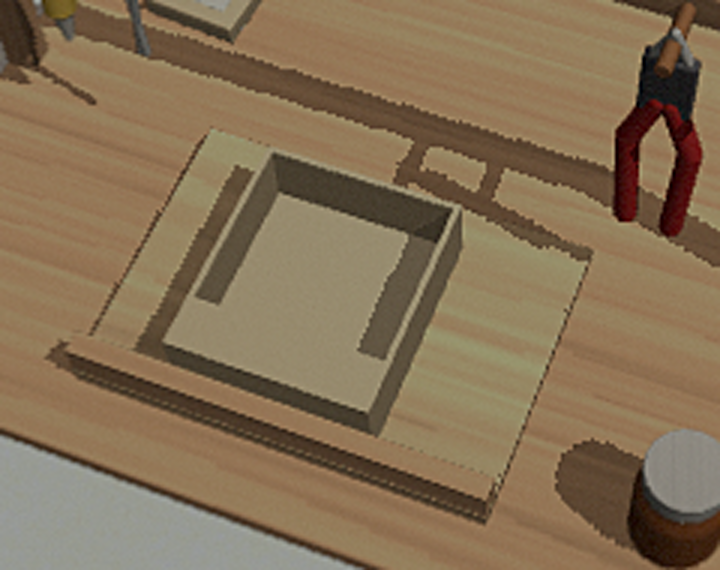

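>>> play_rows(rows=[[1.0,-0.1,0,0,0,0],[2.2,-0.2,0,0,0,0],[2.8,-0.2,0,0,0,0],[2.8,-0.2,0,0,0,0],[2.8,-0.2,0,0,0,0],[2.8,-0.2,0,0,0,0],[2.8,-0.2,0,0,0,0],[2.5,-0.2,0,0,0,0],[1.7,-0.2,0,0,0,0],[0.8,-0.1,0,0,0,0]])

```text
t: 18.55
tcp_pos: [0.6609, -0.0503, 0.3748]
tcp_rot: [-3.141, -0.001, -0.034]
ft_force: [0.5, -0.5, -2.7]
finger_gap: 0.0352
finger_force: 51.0
```

>>> play_rows(rows=[[0,0,-1.5,0,0,0],[0,0,-3,0,0,0],[0,0,-3.5,0,0,0],[0,0,-3.5,0,0,0],[0,0,-3.5,0,0,0],[0,0,-3.5,0,0,0],[0,0,-3.5,0,0,0],[0,0,-2.5,0,0,0],[0,0,-1.5,0,0,0],[0,0,0,0,0,0]])

```text
t: 19.55
tcp_pos: [0.6564, -0.0511, 0.1147]
tcp_rot: [-3.142, 0.001, -0.036]
ft_force: [-0.5, -0.1, -1.7]
finger_gap: 0.0351
finger_force: 51.0
```

```bash
python3 st.py; python3 - <<'E'
from h import *
a=imaging.camera("side")[180:380,230:480,::-1];b=imaging.camera("scene")[180:380,170:420,::-1]
cv2.imwrite("pics/pl.png",cv2.resize(np.hstack([a,b]),None,fx=1.6,fy=1.6,interpolation=cv2.INTER_CUBIC))
E
```

```text
19.55 q [-0.115  0.343  1.764 -0.     1.036  1.491] [ 0.6564 -0.0511  0.1147] [-3.142e+00  1.000e-03 -3.600e-02] F [-0.5 -0.1 -1.7] 0.03513981024572724 50.96201241016388
```

View pics/pl.png

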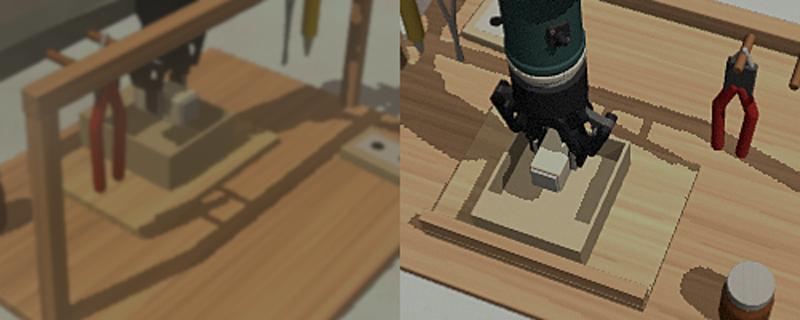

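>>> play_rows(rows=[[0.1,-0.2,0,0,0,0],[0.1,-0.2,-0.5,0,0,0],[0,0,-1,0,0,0],[0,0,-1,0,0,0],[0,0,-1,0,0,0],[0,0,-0.8,0,0,0],[0,0,-0.5,0,0,0],[0,0,-0.3,0,0,0],[0,0,-0.2,0,0,0],[0,0,0,0,0,0]])

```text
t: 20.65
tcp_pos: [0.6619, -0.0558, 0.0656]
tcp_rot: [3.141, -0.006, -0.036]
ft_force: [-0.5, -0.2, -2.3]
finger_gap: 0.0353
finger_force: 51.0
```

>>> play_rows(rows=[[0,0,-0.1,0,0,0],[0,0,-0.1,0,0,0],[0,0,-0.1,0,0,0],[0,0,0,0,0,0],[0,0,0,0,0,0],[0,0,0,0,0,0],[0,0,0,0,0,0],[0,0,0,0,0,0],[0,0,0,0,0,0],[0,0,0,0,0,0]])

```text
t: 21.65
tcp_pos: [0.6618, -0.0558, 0.0627]
tcp_rot: [3.141, -0.006, -0.036]
ft_force: [0.2, -0.6, -2.9]
finger_gap: 0.0353
finger_force: 51.0
```

>>> play_rows(rows=[[0,0,-0.1,0,0,0],[0,0,-0.1,0,0,0],[0,0,-0.1,0,0,0],[0,0,-0.1,0,0,0],[0,0,0,0,0,0],[0,0,0,0,0,0],[0,0,0,0,0,0],[0,0,0,0,0,0],[0,0,0,0,0,0],[0,0,0,0,0,0]])

```text
t: 22.65
tcp_pos: [0.6619, -0.0559, 0.0587]
tcp_rot: [3.141, -0.006, -0.036]
ft_force: [-0.9, 0.8, -1.6]
finger_gap: 0.0351
finger_force: 51.1
```

>>> play_rows(rows=[[0,0,-0.1,0,0,0],[0,0,0,0,0,0],[0,0,0,0,0,0],[0,0,0,0,0,0],[0,0,0,0,0,0],[0,0,0,0,0,0],[0,0,0,0,0,0],[0,0,0,0,0,0],[0,0,0,0,0,0],[0,0,0,0,0,0]])

```text
t: 23.65
tcp_pos: [0.662, -0.0559, 0.0587]
tcp_rot: [3.141, -0.006, -0.036]
ft_force: [-4.0, -0.0, 5.7]
finger_gap: 0.0353
finger_force: 51.9
```

>>> play_rows(rows=[[0,0,0,0,0,0],[0,0,0,0,0,0],[0,0,0,0,0,0],[0,0,0,0,0,0],[0,0,0,0,0,0],[0,0,0.3,0,0,0],[0,0,0.7,0,0,0],[0,0,1.5,0,0,0],[0,0,2.5,0,0,0],[0,0,3,0,0,0]], claw=0.3)

```text
t: 24.65
tcp_pos: [0.6612, -0.0558, 0.1386]
tcp_rot: [3.141, -0.004, -0.036]
ft_force: [1.2, 0.2, 0.2]
finger_gap: 0.0557
finger_force: 0.0
```

>>> play_rows(rows=[[0,0,3,0,0,0],[0,0,3,0,0,0],[0,0,3,0,0,0],[0,0,3,0,0,0],[0,0,3,0,0,0],[0,0,3,0,0,0],[0,0,3,0,0,0],[0,0,2,0,0,0],[0,0,1,0,0,0],[0,0,0,0,0,0]])

```text
t: 25.65
tcp_pos: [0.6624, -0.0559, 0.3809]
tcp_rot: [3.141, -0.01, -0.036]
ft_force: [0.3, 0.5, -0.4]
finger_gap: 0.0555
finger_force: 0.0
```

```bash
python3 st.py; python3 - <<'E'
from h import *
a=imaging.camera("side")[180:380,200:510,::-1];b=imaging.camera("scene")[150:400,170:420,::-1]
a=cv2.resize(a,(400,258));b=cv2.resize(b,(400,400))
c=np.zeros((400,800,3),np.uint8);c[:258,:400]=a;c[:,400:]=b
cv2.imwrite("pics/fin.png",c)
E
```

```text
25.65 q [-0.122  0.19   1.458 -0.     1.483  1.485] [ 0.6624 -0.0559  0.3809] [ 3.141 -0.01  -0.036] F [ 0.3  0.5 -0.4] 0.0555257786924624 0.0
```

View pics/fin.png

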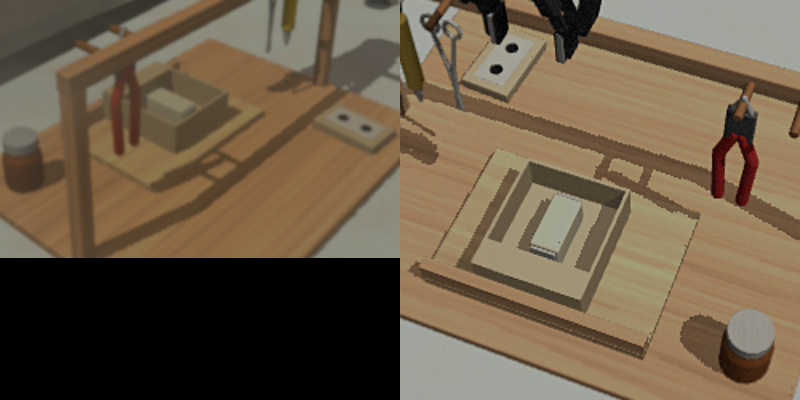

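The block lies flat near the middle of the bin. The bin corners are still at (251,251) and (314,268), unchanged since the push home. The cassette, jar and hanging tools look undisturbed, so I'm handing in.

```bash
python3 -c "
from cell import bot
print(bot.close_job())"
```

```text
the job is handed in; nothing more can be done
None
```

The job is handed in at about 26 s: the bin lies on its back with its open side up, flush against the back stop, and the resistor block was set down gently and lies flat inside it; the rail, hanging tools, cassette case and jar look undisturbed in the last pictures.

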